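# Refit the axle of a hand roller

## Task

The steel hand roller lies on its side in the bench fixture without its axle. Take the axle pin out of the wooden rest block and thread it, nose down, through the roller's upper cheek, drum and lower cheek, feeling for the hole, then press it past the sprung catch until its head sits fully home on the upper cheek, and let go. Be gentle: never force the axle or the roller with more than about 2 kg of push, and leave the cork block, the brass weight and the tray of balls where they are.

Things in the scene. Friction and masses are not known exactly. Their poses are not given: they have to be found in the camera images.
- axle_head (a point): Steel axle pin, about 120 g, upright in the rest block at the start. Point: centre of its round head, 22 mm diameter, 34 mm tall, the part to grip from above. The flat shoulder under the head is 17 mm below this point. Below it a shaft 12 mm in diameter, 98 mm long, ends in a tapered nose. z axis: from nose to head.
- axle_tip (a point): Flat lower end of the axle's nose, 115 mm below the head's centre, 98 mm below the shoulder. The last 5 mm taper from 12 mm to 9 mm diameter here. At the start it is 10 mm above the bench in the rest block, a fixed dark wooden block 70 x 70 x 50 mm with a hole 14 mm wide and 40 mm deep.
- bore_mark (a point): Mark fixed to the fixture, level with the upper cheek's flat top, 114 mm above the bench. x axis: level, along the roller's handle towards the chuck; z up. The roller is locked, but by an unmeasured amount along x: its three holes share a vertical line at y = 0, anywhere from 12 mm before to 12 mm beyond this point in x. Find it by touch or sight.
- cheek_mark (a point): Point on the fixture 12 mm under bore_mark, same axes, level with the upper cheek's underside. The upper cheek is a steel plate 82 mm (x) by 44 mm (y), 12 mm thick, reaching 34 mm from its hole on the -x side; hole 14 mm diameter, 1 mm chamfer. Nothing stands above it; the chuck's red cross handle, 100 to 150 mm along +x, is 121 mm tall.
- drum_mark (a point): Point on the fixture 14 mm under bore_mark, same axes, level with the top of the chrome drum. Drum: 40 mm diameter, 60 mm tall, bore 15 mm, between the cheeks with 2 mm gaps. It lies up to 1.5 mm off the holes' line along y and shifts when pushed sideways with about 1 N, so the tapered nose centres it.
- catch_mark (a point): Point on the fixture 80 mm under bore_mark, same axes. Level with it, in the lower cheek's hole (14 mm, in a plate whose top is 76 mm and underside 88 mm under bore_mark), a sprung ball on the +y side resists the last 20 mm of travel (about 2 to 10 N of push) and grips the shaft. Fully home: shoulder on the upper cheek, nose end 98 mm under bore_mark.
- cork_mid (a point): Centre of the loose square cork sanding block, 70 x 70 x 32 mm, lying flat; leave it alone.
- weight_mid (a point): Centre of the loose squat brass bench weight, 54 mm diameter, 58 mm tall; leave it alone.
- tray_mid (a point): Loose wooden tray 60 x 110 mm with two 40 mm orange balls fixed in it, 45 mm tall; the point is 20 mm above the bench at its middle; leave it alone.

How it is judged (in metres and radians):
On the way, in this order (a step that is already met when the one before it is completed fails the run):
1. the axle is lifted clear of the rest block (height (world z) of axle_tip above 0.06 m), for 0.1 s.
2. the nose is through the upper cheek and in the drum (x of axle_tip in the frame of bore_mark between -0.017 and 0.017 m and y of axle_tip in the frame of bore_mark between -0.004 and 0.004 m and z of axle_tip in the frame of bore_mark below -0.022 m), for 0.1 s.
3. the nose has reached the lower cheek (x of axle_tip in the frame of bore_mark between -0.017 and 0.017 m and y of axle_tip in the frame of bore_mark between -0.004 and 0.004 m and z of axle_tip in the frame of bore_mark below -0.078 m), for 0.1 s.
At the end, for the whole second after the job is handed in: The axle stands upright (within 0.06 rad) in the line of the holes, its nose at least 95.5 mm below the mark (head home on the upper cheek within 2.5 mm), let go and at rest (x of axle_tip in the frame of bore_mark between -0.017 and 0.017 m and y of axle_tip in the frame of bore_mark between -0.004 and 0.004 m and z of axle_tip in the frame of bore_mark below -0.0955 m and angle between the z axis of axle_tip and the z axis of bore_mark, either way round below 0.06 rad and contact force between the fingers and axle below 0.1 N and linear speed of axle below 0.01 m/s); the robot touches nothing.
It fails at once if the axle presses on the roller or fixture with more than 48 N in all (the catch alone squeezes it with up to 25 N) (contact force between axle and fixture above 48 N).
It fails at once if the robot presses on the roller or fixture with more than 48 N (contact force between any of the arm, the fingers and fixture above 48 N).
It fails at once if the cork block is moved by more than 20 mm (distance of cork_mid from where it was at the start of the episode above 0.02 m).
It fails at once if the brass weight is moved by more than 20 mm (distance of weight_mid from where it was at the start of the episode above 0.02 m).
It fails at once if the tray of balls is moved by more than 20 mm (distance of tray_mid from where it was at the start of the episode above 0.02 m).
It also fails if it takes over 72 s, if anything falls off the work surface, if the arm or the gripper's body presses on something with over 40 N, if the wrist force passes 120 N, or if a joint passes its speed limit or range.

## Robot

A 6-joint arm with a two-finger parallel gripper is mounted at the origin on the work surface. World frame = base frame: x ahead of the robot, y to its left, z up, the work surface at z = 0. Lengths are in m, angles in degrees, forces in N, time in s.
With the tool pointing down it reaches from about 0.4 to 0.825 m from the base axis. Payload 7 kg.
Tool frame: the origin (TCP) lies midway between the tips of the shut fingers; the grasp point (between the pads) lies 19 mm behind it; z points along the fingers, y is the line along which they close (so a half turn about z gives the same grasp; the last joint's range is limited). The gripper opens to 88 mm and grips with 3 to 60 N. Pads are 19 mm wide; open, the fingers measure 130 mm over their backs; the gripper's body (78 mm by 193 mm) begins 47 mm behind the grasp point.
Start: joints at [89.33, 20.546, 0.682, 0, -70.136, -16.507], TCP at [0.199, 0.645, 0.227] pointing down, gripper open.
Joint ranges: [-176.03, 176.03], [-82.01, 121.73], [-58.28, 71.71], [-173.87, 95.51], [-174.79, -0.11], [-173.66, 173.66]. Speed limits (degrees/s): [136.94, 136.94, 172.46, 180, 180, 180].

## Interface

Orientations are given as a 3x3 rotation matrix whose columns are the frame's x, y, z axes.
In Python, from rig import robot gives the robot as it stands. Calls block until the motion is done:
- robot.goto(position, orientation): joint-space move of the TCP to a pose.
- robot.servo_line(position, ori=None, speed=0.15): straight line of the TCP; ori=None keeps the orientation; speed is the mean speed in m/s.
- robot.movej(angles): joint-space move.
- robot.move_gripper(opening): opening from 0.0 (shut) to 1.0 (fully open); the grip force is fixed at half the most; returns when the fingers have stopped.
- robot.dwell(seconds).
- robot.ik(position, orientation): joint angles nearest the present ones, or None.
- robot.grab_frame(name): name is "side" or "top" or "wrist"; returns (picture, depth): 400x640x3 uint8, red, green, blue; 400x640 float32, m along the optical axis (not along the pixel's ray), 0 where there is no reading.
- robot.camera_info(name): a dict with "vfov" (degrees; the focal length in pixels is half the picture's height over the tangent of half this angle, whatever the lens; pixels are square), "cx", "cy" (the principal point, pixels), "view" (4x4, takes a point from world to camera coordinates); the wrist camera has in their place "T_tool_cam" (4x4, takes a point from camera to tool coordinates, whose origin is the TCP and whose axes are the flange's). Camera axes: x right, y down, z forward; pixel columns grow to the right and rows downward; lengths in m; the calibration is good to about 2 mm. The wrist camera is an equidistant fisheye: a pixel r from the principal point sees the ray r / f radians off the axis. A picture is of the moment at which its call begins: read the wrist's pose just before it. camera_info takes no time and is no camera call.
A pose or a line that the arm cannot do raises robot.Unreachable and nothing moves.
- robot.job_done(): hands the job in; it is judged then, once.
Readings, each from a call of its own:
- robot.read_t(): time.
- robot.read_qpos(): joint angles.
- robot.read_qvel(): joint speeds.
- robot.read_effort(): joint torques, N m.
- robot.read_position(): TCP position.
- robot.read_tcp_rot(): TCP orientation.
- robot.read_force(): force on the tool from outside, world axes, zero at the start.
- robot.read_ft_torque(): the same for the moment, N m.
- robot.read_grip_width(): opening from 0.0 (shut) to 1.0 (fully open).
- robot.read_finger_force(): force on a finger pad.
Only numpy, scipy, OpenCV 4.12 (cv2) and the standard library are available. Lean on these libraries where they do the work, as an engineer would, in place of code of your own. Each camera call takes 0.05 s, during which the arm holds its last target. There are 200 camera calls.

## Working session

There is one attempt and no reset: what is moved stays moved. The work goes in short steps, each a Python script; the robot and the scene stay as the last script left them, time stands still between calls to the robot, and variables do not carry over. Pictures are saved under pics/ and viewed, at most 10 in all, crops included, and the job is handed in when it is done.

```bash
mkdir -p pics; ls; python3 - <<'E'
from rig import robot
import cv2, numpy as np
for n in ("side","top"):
    p,d=robot.grab_frame(n); cv2.imwrite(f"pics/{n}0.png",p[:,:,::-1]); np.savez(f"{n}0.npz",p=p,d=d)
    i=robot.camera_info(n); print(n,i)
print(robot.camera_info("wrist"),robot.read_t(),robot.read_tcp_rot(),robot.read_force())
E
```

```text
pics
side {'vfov': 47.087941845514436, 'cx': 324.7496607556969, 'cy': 207.4575107956763, 'view': array([[-0.94791853, -0.31818291,  0.01449481,  0.55572684],
       [-0.24671359,  0.70469506, -0.66523475,  0.18452304],
       [ 0.20145191, -0.63416441, -0.74649356,  1.06650408],
       [ 0.        ,  0.        ,  0.        ,  1.        ]])}
top {'vfov': 55.33285916204198, 'cx': 316.8961388013404, 'cy': 195.93895298592668, 'view': array([[ 0.0019946 , -0.99942483, -0.0338531 ,  0.047761  ],
       [-0.98763835,  0.00333724, -0.15671423,  0.60623963],
       [ 0.15673707,  0.0337472 , -0.98706363,  1.00123332],
       [ 0.        ,  0.        ,  0.        ,  1.        ]])}
{'vfov': 65.70646984690485, 'cx': 318.1770283770107, 'cy': 198.02267276354002, 'T_tool_cam': array([[ 1.99089815e-04, -9.59834091e-01, -2.80568136e-01,
         7.51237884e-02],
       [ 9.99998989e-01, -2.03985547e-04,  1.40743672e-03,
        -5.00648701e-04],
       [-1.40813759e-03, -2.80568132e-01,  9.59833079e-01,
        -1.58490523e-01],
       [ 0.00000000e+00,  0.00000000e+00,  0.00000000e+00,
         1.00000000e+00]])} 0.1 [[ 9.55372687e-01 -2.95403037e-01 -2.74202633e-04]
 [-2.95403123e-01 -9.55371648e-01 -1.41746812e-03]
 [ 1.56758965e-04  1.43521064e-03 -9.99998958e-01]] [-0.14052763 -0.34419072 -0.60135276]
```

View pics/side0.png

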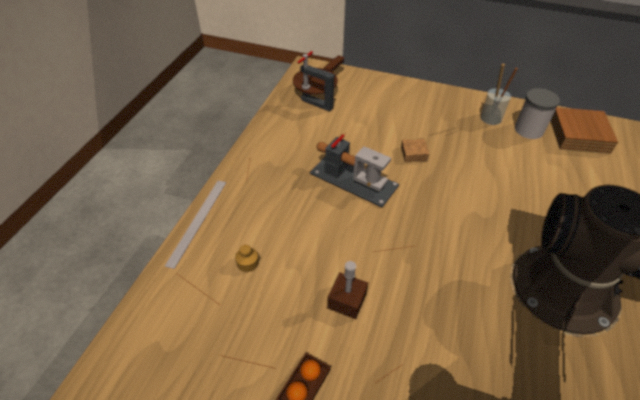

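View pics/top0.png

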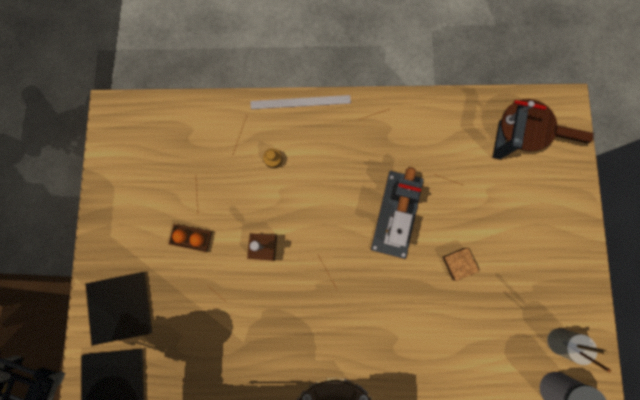

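Side view: axle head at about (350,268) in the rest block, cheek hole at about (377,157). Top view: head at (254,245), hole at (400,231), and the handle runs up and slightly right towards the chuck at (408,188).

```bash
cat > h.py <<'E'
from rig import robot
import cv2, numpy as np
def plane(n,u,v,z):
    i=robot.camera_info(n); f=200/np.tan(np.radians(i["vfov"]/2)); V=i["view"]
    r=V[:3,:3].T@np.array([(u-i["cx"])/f,(v-i["cy"])/f,1]); c=-V[:3,:3].T@V[:3,3]
    return c+r*(z-c[2])/r[2]
def wplane(u,v,z,P,R):
    i=robot.camera_info("wrist"); f=200/np.tan(np.radians(i["vfov"]/2)); T=i["T_tool_cam"]
    a=np.array([u-i["cx"],v-i["cy"]]); rr=np.hypot(*a); th=rr/f
    d=np.append(np.sin(th)*a/max(rr,1e-9),np.cos(th))
    r=R@T[:3,:3]@d; c=P+R@T[:3,3]
    return c+r*(z-c[2])/r[2]
def down(a):  # tool down; tool x axis at angle a (rad)
    c,s=np.cos(a),np.sin(a); return np.array([[c,s,0],[s,-c,0],[0,0,-1.]])
def wgrab(name):
    P,R=robot.read_position(),robot.read_tcp_rot(); p,d=robot.grab_frame("wrist")
    cv2.imwrite(f"pics/{name}.png",p[:,:,::-1]); np.savez(name+".npz",p=p,d=d,P=P,R=R); return p,d,P,R
E
python3 - <<'E'
from h import *
np.set_printoptions(precision=4,suppress=True)
for nm,s,t,z in (("head",(350,265),(254,245),.142),("hole",(377,157),(400,231),.114)):
    print(nm,plane("side",*s,z),plane("top",*t,z))
print("cork",plane("top",461,263,.032),"wt",plane("top",273,158,.058),"tray",plane("top",189,237,.04),"chuck",plane("top",408,188,.121))
print("plate corners",[plane("top",*q,.0) for q in((391,173),(424,180),(372,250),(405,257))])
for a in range(-180,180,15):
    hh=[robot.ik(plane("top",254,245,.142)*[1,1,0]+[0,0,.20],down(np.radians(a))),robot.ik(plane("top",400,231,.114)*[1,1,0]+[0,0,.25],down(np.radians(a)))]
    print(a,[None if q is None else np.round(q,0) for q in hh])
E
```

```text
head [0.4672 0.2007 0.142 ] [0.4694 0.1992 0.142 ]
hole [ 0.5006 -0.164   0.114 ] [ 0.5056 -0.1648  0.114 ]
cork [ 0.4252 -0.3398  0.032 ] wt [0.7121 0.1694 0.058 ] tray [0.4941 0.4006 0.04  ] chuck [ 0.6145 -0.1873  0.121 ]
plate corners [array([ 0.6804, -0.1651,  0.    ]), array([ 0.6593, -0.2587,  0.    ]), array([ 0.46  , -0.1059,  0.    ]), array([ 0.4408, -0.1971,  0.    ])]
-180 [array([  45.,    6.,  -22.,    0.,  -62., -135.]), array([  3.,   6., -15.,   0., -69., -93.])]
-165 [array([  45.,    6.,  -22.,    0.,  -62., -120.]), array([  3.,   6., -15.,   0., -69., -78.])]
-150 [array([  45.,    6.,  -22.,    0.,  -62., -105.]), array([  3.,   6., -15.,   0., -69., -63.])]
-135 [array([ 45.,   6., -22.,   0., -62., -90.]), array([  3.,   6., -15.,   0., -69., -48.])]
-120 [array([ 45.,   6., -22.,   0., -62., -75.]), array([  3.,   6., -15.,   0., -69., -33.])]
-105 [array([ 45.,   6., -22.,   0., -62., -60.]), array([  3.,   6., -15.,   0., -69., -18.])]
-90 [array([ 45.,   6., -22.,   0., -62., -45.]), array([  3.,   6., -15.,   0., -69.,  -3.])]
-75 [array([ 45.,   6., -22
[... 843 characters left out ...]
., -22.,   0., -62., 105.]), array([  3.,   6., -15.,   0., -69., 147.])]
75 [array([ 45.,   6., -22.,   0., -62., 120.]), array([  3.,   6., -15.,   0., -69., 162.])]
90 [array([ 45.,   6., -22.,   0., -62., 135.]), None]
105 [array([ 45.,   6., -22.,   0., -62., 150.]), array([   3.,    6.,  -15.,    0.,  -69., -168.])]
120 [array([ 45.,   6., -22.,   0., -62., 165.]), array([   3.,    6.,  -15.,    0.,  -69., -153.])]
135 [None, array([   3.,    6.,  -15.,    0.,  -69., -138.])]
150 [array([  45.,    6.,  -22.,    0.,  -62., -165.]), array([   3.,    6.,  -15.,    0.,  -69., -123.])]
165 [array([  45.,    6.,  -22.,    0.,  -62., -150.]), array([   3.,    6.,  -15.,    0.,  -69., -108.])]
```

```bash
python3 - <<'E'
from h import *
R=down(np.radians(-13))
robot.goto([0.503,-0.164,.24],R); robot.dwell(.3); wgrab("hole1")
robot.goto([0.468,0.200,.25],R); robot.dwell(.3); wgrab("axle1")
print(robot.read_t(),robot.read_position(),robot.read_force())
a=np.vstack([cv2.imread("pics/hole1.png")[60:340,120:520],cv2.imread("pics/axle1.png")[60:340,120:520]])
cv2.imwrite("pics/both1.png",a)
E
```

```text
5.2 [0.4682126  0.19947238 0.24994984] [ 0.25086682  0.43076639 -0.06327232]
```

View pics/both1.png

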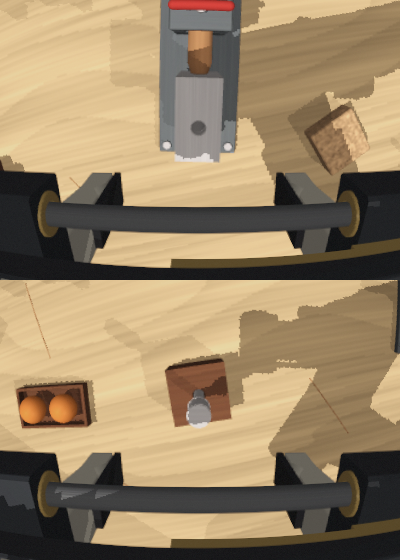

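Top half: the dark cheek hole is at about (318,187) full-frame, with the cheek running up to the red chuck handle. Bottom half: the axle head is at about (319,190), leaning by perspective only.

```bash
python3 - <<'E'
from h import *
np.set_printoptions(precision=4,suppress=True)
def cloud(d,P,R):
    i=robot.camera_info("wrist"); f=200/np.tan(np.radians(i["vfov"]/2)); T=i["T_tool_cam"]
    v,u=np.mgrid[:400,:640]; x,y=u-i["cx"],v-i["cy"]; r=np.hypot(x,y); th=r/f
    k=np.tan(th)/np.maximum(r,1e-9); c=np.stack([x*k*d,y*k*d,d],-1)
    return (c@T[:3,:3].T+T[:3,3])@R.T+P
z=np.load("axle1.npz"); W=cloud(z["d"],z["P"],z["R"])
m=(abs(W[...,2]-.142)<.008)&(np.hypot(W[...,0]-.468,W[...,1]-.2)<.03)
print("axle z",np.median(W[m][:,2]),m.sum()); m2=(m&(abs(W[...,2]-np.median(W[m][:,2]))<.004)).astype(np.uint8)
(cu,cv),rad=cv2.minEnclosingCircle(cv2.findNonZero(m2)); print(cu,cv,rad,"head",wplane(cu,cv,.142,z["P"],z["R"]),"cloud mean",W[m2>0].mean(0))
z=np.load("hole1.npz"); p=z["p"]; W=cloud(z["d"],z["P"],z["R"])
g=cv2.cvtColor(p,cv2.COLOR_RGB2GRAY); print("grey",g[187,305:333])
roi=g[172:202,303:333]; m=(roi<(roi[0].mean()+g[187,318])/2).astype(np.uint8)
n,l,s,c=cv2.connectedComponentsWithStats(m); k=l[15,15]; print("blob",s[k],c[k])
u,v=c[k]+[303,172]; H=wplane(u,v,.114,z["P"],z["R"]); print("hole",H)
mm=(abs(W[...,2]-.114)<.006)&(np.hypot(W[...,0]-H[0],W[...,1]-H[1])<.06)
pts=np.array([wplane(q[0][0],q[0][1],.114,z["P"],z["R"])[:2] for q in cv2.findNonZero(mm.astype(np.uint8))],np.float32)
rc=cv2.minAreaRect(pts); print("cheek z",np.median(W[mm][:,2]),rc); print(cv2.boxPoints(rc))
E
```

```text
axle z 0.1421566384325269 484
318.1666564941406 195.5 12.660195350646973 head [0.4679 0.1996 0.142 ] cloud mean [0.468  0.1995 0.1421]
grey [147 149 150 149 148 132 105  84  85  86  86  86  87  86  85  84  82  80
  82  91 104 131 144 147 145 145 146 148]
blob [  8   9  15  14 170] [15.  15.5]
hole [ 0.5055 -0.164   0.114 ]Traceback (most recent call last):
  File "<stdin>", line 18, in <module>
  File "h.py", line 8, in wplane
    i=robot.camera_info("wrist"); f=200/np.tan(np.radians(i["vfov"]/2)); T=i["T_tool_cam"]
ValueError: time passes only in moves, steps and waits
```

```bash
python3 - <<'E'
from h import *
np.set_printoptions(precision=4,suppress=True)
R=down(np.radians(-13))
robot.servo_line([.468,.1996,.18],R,.15); robot.servo_line([.468,.1996,.113],R,.08)
f0=np.array(robot.read_force()); print("before",f0)
robot.move_gripper(0.0); robot.dwell(.3)
print("grip",robot.read_grip_width()*88,robot.read_finger_force(),"dF",np.array(robot.read_force())-f0)
robot.servo_line([.468,.1996,.24],None,.12); robot.dwell(.2)
print("lift",robot.read_grip_width()*88,np.array(robot.read_force())-f0,robot.read_position(),robot.read_t())
wgrab("held")
p,_=robot.grab_frame("side"); cv2.imwrite("pics/s1.png",cv2.resize(p[180:330,270:430,::-1],None,fx=4,fy=4))
E
```

```text
before [-0.2242 -0.3011 -1.3991]
grip 21.920353462724893 29.999042451381683 dF [0.3899 0.8049 1.2202]
lift 21.340356216826535 [ 0.2703 -0.2446 -0.2791] [0.4678 0.1995 0.2394] 9.5667
```

View pics/s1.png

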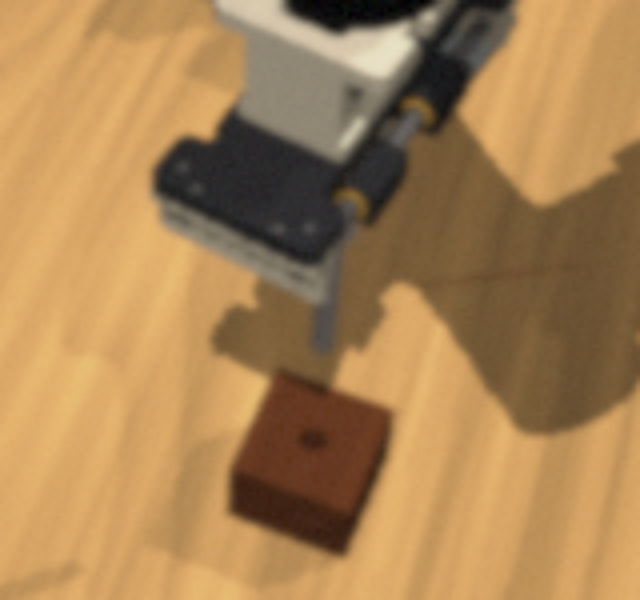

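View pics/held.png

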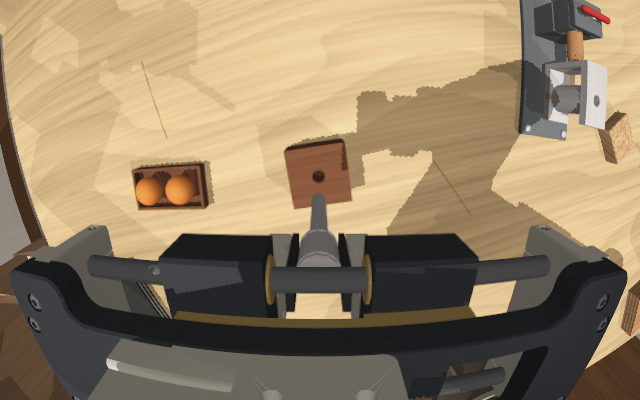

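Side: axle held upright, clear of the block. Wrist: the nose is at about (319,196), with the rest-block hole behind it at (319,176).

```bash
python3 - <<'E'
from h import *
np.set_printoptions(precision=4,suppress=True)
R=down(np.radians(-13))
robot.servo_line([.5055,-.164,.24],R,.15); robot.servo_line([.5055,-.164,.225],R,.1); robot.dwell(.5)
p,*_=wgrab("over"); print(robot.read_position(),robot.read_force(),robot.read_t())
cv2.imwrite("pics/over_c.png",cv2.resize(p[130:280,240:400,::-1],None,fx=4,fy=4,interpolation=cv2.INTER_CUBIC))
E
```

```text
[ 0.5055 -0.164   0.2251] [-0.3167  0.3834 -1.4906] 13.1
```

View pics/over_c.png

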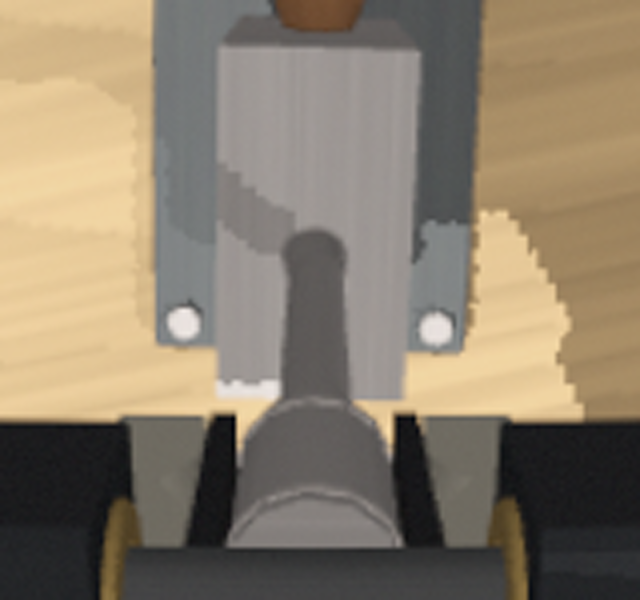

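Wrist: the nose covers the hole; rim shows at about crop (316,240), and the shaft is centred on the cheek (215–417), so it's ready to feel its way in.

```bash
cat > ins.py <<'E'
from h import *
np.set_printoptions(precision=4,suppress=True)
def feed(xy,z,zend,f0,step,lim,k=.0002,spd=.03):
    """Step down with lateral compliance; stop on push > lim. Returns xy,z,F."""
    xy=np.array(xy,float)
    while z>zend+1e-6:
        z=max(z-step,zend); robot.servo_line([*xy,z],None,spd)
        F=np.array(robot.read_force())-f0
        if np.hypot(F[0],F[1])>1.0: xy=xy+np.clip(k*F[:2],-.0005,.0005)
        if F[2]>lim: break
    return xy,z,F
E
python3 - <<'E'
from ins import *
f0=np.array(robot.read_force()); P=robot.read_position()
xy,z,F=feed(P[:2],P[2],.210,f0,.001,4)
print(xy,z,F,"tip below cheek",.114+.103-z,robot.read_t(),f0)
E
```

```text
[ 0.5057 -0.1647] 0.21 [ 0.9139 -0.9123  1.0223] tip below cheek 0.007000000000000006 17.1 [-0.3167  0.3834 -1.4906]
```

```bash
python3 - <<'E'
from ins import *
f0=np.array([-0.3167,0.3834,-1.4906]); P=robot.read_position()
xy,z,F=feed(P[:2],P[2],.146,f0,.002,6)
print(xy,z,F,"depth",.217-z,robot.read_t(),robot.read_grip_width()*88)
E
```

```text
[ 0.507  -0.1645] 0.146 [-0.1158 -0.0603  0.3909] depth 0.07100000000000001 25.1 21.51213066222722
```

```bash
python3 - <<'E'
from ins import *
f0=np.array([-0.3167,0.3834,-1.4906]); P=robot.read_position()
xy,z=P[:2],P[2]
for zt in (.138,.132,.126,.122,.120):
    xy,z,F=feed(xy,z,zt,f0,.001,13)
    print(xy,z,F,"depth",.217-z,robot.read_t())
    if F[2]>13: break
E
```

```text
[ 0.5067 -0.1643] 0.138 [-1.2291  0.9659  0.3469] depth 0.07899999999999999 27.1
[ 0.5065 -0.165 ] 0.132 [-0.7796  0.2272  3.0317] depth 0.08499999999999999 28.6
[ 0.5063 -0.1649] 0.126 [-0.1596 -0.8526  3.4626] depth 0.091 30.1
[ 0.5061 -0.1649] 0.122 [-0.9379  1.7408  4.3819] depth 0.095 31.1
[ 0.5062 -0.1652] 0.12 [ 0.2454 -1.5101  2.6531] depth 0.097 31.6
```

```bash
python3 - <<'E'
from ins import *
f0=np.array([-0.3167,0.3834,-1.4906]); P=robot.read_position(); xy,z=P[:2],.120
for i in range(10):
    z-=.0004; xy,_,F=feed(xy,z+.0004,z,f0,.0004,10); print(round(z,4),robot.read_position()[2],F)
    if F[2]>10: break
wgrab("seat")
p,_=robot.grab_frame("side"); cv2.imwrite("pics/s2.png",cv2.resize(p[80:230,300:460,::-1],None,fx=4,fy=4)); print(robot.read_t())
E
```

```text
0.1196 0.11959947473287104 [ 0.1064 -0.9103  3.5774]
0.1192 0.11917182438534109 [-0.0117 -1.0742  4.4557]
0.1188 0.11895320694276104 [-0.1833  0.1346  5.7313]
0.1184 0.11890097339170486 [-0.5227  1.0543  9.5842]
0.118 0.11891770936345247 [-2.3747  0.0824 12.3526]
32.95
```

```bash
python3 - <<'E'
from ins import *
P=robot.read_position(); robot.servo_line([P[0],P[1],.1187],None,.03)
robot.move_gripper(0.7); robot.dwell(.2)
robot.servo_line([P[0],P[1],.24],None,.1); robot.dwell(.4)
p,d,PP,RR=wgrab("end"); print(robot.read_grip_width(),robot.read_force(),robot.read_t(),PP)
q,_=robot.grab_frame("side")
cv2.imwrite("pics/fin.png",np.hstack([cv2.resize(p[120:270,240:360,::-1],(400,500)),cv2.resize(q[110:210,320:400,::-1],(400,500))]))
E
```

```text
0.7005000248633342 [-0.3693 -1.0749  0.4944] 36.0667 [ 0.5062 -0.1651  0.2399]
```

View pics/fin.png

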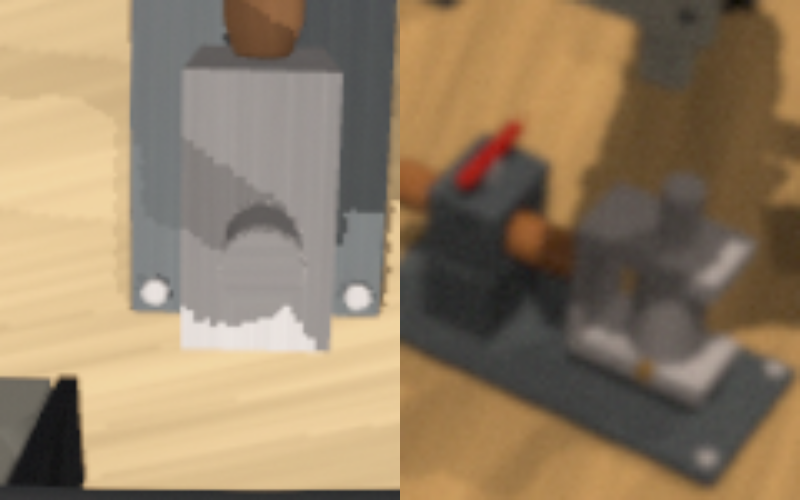

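The head stands on the upper cheek, upright and free of the fingers. I'll check the height of its top by depth (0.148 expected), then hand in.

```bash
python3 - <<'E'
from h import *
z=np.load("end.npz"); i=robot.camera_info("wrist"); f=200/np.tan(np.radians(i["vfov"]/2)); T=i["T_tool_cam"]
v,u=np.mgrid[150:250,270:370]; x,y=u-i["cx"],v-i["cy"]; r=np.hypot(x,y); k=np.tan(r/f)/np.maximum(r,1e-9); d=z["d"][150:250,270:370]
W=((np.stack([x*k*d,y*k*d,d],-1))@T[:3,:3].T+T[:3,3])@z["R"].T+z["P"]
m=np.hypot(W[...,0]-.5062,W[...,1]+.165)<.008
h=np.median(W[m][:,2]); c=(W[...,2]<.125)&(W[...,2]>.105); print("head top",h,"cheek",np.median(W[c][:,2]))
if abs(h-np.median(W[c][:,2])-.034)<.002: print(robot.job_done())
E
```

```text
head top 0.1482957352855614 cheek 0.11433792958597658
the job is handed in; nothing more can be done
None
```

The axle is through the roller with its head fully home on the upper cheek: depth puts the head top 34.0 mm above the cheek, as expected. It was let go, and the job was handed in at about 36 s, with push never above about 12 N.

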